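# Seat and latch the heater control module of a wheel-cake griddle

## Robot

A 6-joint arm with a two-finger parallel gripper is mounted at the origin on the work surface. World frame = base frame: x ahead of the robot, y to its left, z up, the work surface at z = 0. Lengths are in m, angles in rad, forces in N, time in s.
With the tool pointing down it reaches from about 0.35 to 0.975 m from the base axis. Payload 4.9 kg.
Tool frame: the origin (TCP) lies at the very end of the fingers, on their centre line; the grasp point (between the pads) lies ctrl.hold_point_z behind it (ctrl.hold_point_z is the distance from the TCP to the grasp point, in m); z points along the fingers, y is the line along which they close (so a half turn about z gives the same grasp; the last joint's range is limited). The gripper opens to 85 mm and grips with 20 to 120 N. Pads are 22 mm wide; open, the fingers measure 114 mm over their backs; the gripper's body (76 mm by 85 mm) begins 54 mm behind the grasp point. The pads swing forward as they close: fully open they stand 13 mm farther back than shut.
Start: joints at [-1.323, 0.053, 1.613, -0, 1.476, -0.119], TCP at [0.224, -0.583, 0.231] pointing down, gripper open.
Joint ranges: [-3.01, 3.01], [-1.01, 2.22], [0.06, 2.58], [-1.02, 4.17], [0.09, 2.62], [-3.14, 3.14]. Speed limits (rad/s): [2.57, 2.57, 3.14, 3.14, 3.14, 3.14].

## Interface

Orientations are given as a rotation vector (axis times angle).
In Python, from station import ctrl gives the robot as it stands. The module is installed in compiled form; this text tells all that it offers.
- The arm moves only by the tool jog_arm, never from a script. Its argument "deltas" is a list of rows, each a list of 3 entries, a list of its own where there are three numbers: the closure, from -1 (fully open) to 1 (shut), then the shift along the world's x, y, z scaled (see below), then the turn, a rotation vector about the world's x, y, z scaled (see below). A call has 1 to 12 rows; each row is the pose to reach, as a shift and turn from the pose commanded when the call began, turning the shorter way round; what a row does not reach only later rows make up. The controller multiplies each number of a shift by 0.4 m and each number of a turn by 180 degrees. A row lasts 1/12 s, in which the tool goes at most 41.7 mm and 7.16 degrees, less where a joint would pass 70% of its speed; a pose out of reach is approached as far as the arm can. A call with a number of a shift or a turn outside -1 to 1 is refused whole. A call with a gripper value outside its range is refused whole. The fingers move at their own pace and stop on an object; "squeeze" is the grip in N (left out, the last holds). Time passes only in rows, so rows that repeat a pose let the fingers close. It gives the time, the measured TCP pose, the force, the opening and the grip force at its end, in the units of the state.
- ctrl.get_obs(): the state, without advancing time (a new reading comes with each control period).
- ctrl.get_image(name): name is "scene" or "side" or "wrist"; returns the picture (384x512x3 uint8, red, green, blue); there is no depth.
- ctrl.get_calibration(name): a dict with "K" (3x3 intrinsics, pixels), "extrinsics" (4x4, takes a point from world to camera coordinates). Camera axes: x right, y down, z forward; pixel columns grow to the right and rows downward; lengths in m; the calibration is good to about 2 mm. The wrist camera is an equidistant fisheye: a pixel r from the principal point sees the ray r / f radians off the axis. A picture is of the moment at which its call begins: read the wrist's pose just before it. get_calibration takes no time and is no camera call; for the wrist camera it gives the pose at the moment of the call.
- ctrl.finish_job(): hands the job in; it is judged then, once.
The state is a dict: "t": time; "q": joint angles; "dq": joint speeds; "effort": joint torques, N m; "tool_pos": TCP position; "tool_rot": TCP orientation; "contact_force": force on the tool from outside, world axes, zero at the start; "wrist_torque": the same for the moment, N m; "opening": finger opening in m; "grip_force": force on a finger pad.
Only numpy, scipy, OpenCV 4.12 (cv2) and the standard library are available. Lean on these libraries where they do the work, as an engineer would, in place of code of your own. Each camera call takes 0.05 s, during which the arm holds its last target. There are 200 camera calls.

## Task

Put the loose heater control module into the recess of the griddle's sloping control panel and press both of its ends down until its face is flush with the panel all along. Then turn the two wing latches beside it clockwise to their end stops, so that their tabs lie over the module, and let go. Do not disturb the jar, bowl, bottle and brush nearby.

Things in the scene. Friction and masses are not known exactly. Their poses are not given: they have to be found in the camera images.
- module: Heater control module, 0.26 to 0.44 kg, loose on the table left or right of the griddle, rib up. Grey block 70 (its x) by 130 (y) by 34 mm (z), edges rounded 2 mm; on the middle of its upper face a black grip rib 16 (x) by 50 (y) by 36 mm high, so 70 mm high in all. Origin: centre of the underside; z out of the face. Fits the recess either way round (half turn about z).
- module_face (a point): Centre of the module's upper face (at the foot of the rib), 34 mm above the module's origin; axes as the module's. Beyond the rib each end of the face is a bare flat, 70 mm (x) by 40 mm (y), where it can be pressed.
- recess (a point): Centre of the mouth of the rectangular recess in the sloping panel, in the panel's surface, 105 mm above the table. z: the panel's outward normal, 0.55 rad (31.5 degrees) off vertical, up and towards the robot; x: up the slope, away from the robot; y: left along the panel. The recess is 74 (x) by 134 mm (y), 34 mm deep, mouth chamfered 2 mm: 2 mm play on every side of the module.
- contact_left (a joint): Travel (m) of the left brass contact block on the recess floor, at panel y = +46 mm, 42 by 16 mm. At 0 it stands 8 mm proud of the floor, at 0.008 level with it; starts at 0 to 0.002. It holds the module's end proud of flush, slides down stiffly (about 6 N) when that end is pressed, and stays down; the module then stands on the floor, its face flush.
- contact_right (a joint): The same for the right contact block, at panel y = -46 mm; it needs about 9 N.
- latch_left (a joint): Turn (rad) of the left wing latch. 0 = open: wing and tab along the slope, tab pointing up it, clear of the recess. Grows clockwise as seen facing the panel; end stop at 1.5, tab over the module's left end. Starts at 0 to 0.3; stiff (0.06 N m), stays where left. The tab's underside is 3 mm above the panel, so it passes over the module only when that is flush.
- latch_right (a joint): The same for the right wing latch; its tab points down the slope at 0 and over the module's right end at 1.5.
- latch_left_grip (a point): Point to grip the left latch, on its axis (panel y = +92 mm), 24 mm above the panel. z along the axis, outward; x along the wing, towards the tab; turns with it. The wing is a black bar 46 mm long (x), 14 mm thick (y), 9 to 37 mm above the panel; the steel tab (3 to 8 mm above the panel, 14 mm wide) reaches 37 mm from the axis along x.
- latch_right_grip (a point): The same on the right latch (panel y = -92 mm).
- jar: Bystander: amber glass jar with steel lid, 68 mm across, 100 mm high, on the table across from the module. Origin under its centre. Leave alone.
- bowl: Bystander: steel bowl 120 mm across, 50 mm high, left of the griddle. Leave alone.
- oil: Bystander: green glass oil bottle, 64 mm across, 190 mm high, right of the griddle. Leave alone.
- brush: Bystander: oil brush 200 mm long, lying between the robot and the griddle. Leave alone.
- griddle: The fixed countertop griddle with its sloping control panel in front: flat deck of round moulds, some with cakes up to 40 mm high, 270 mm deep by 490 mm wide, 154 mm high, panel 150 mm up the slope by 260 mm wide. Origin: on the table, 105 mm straight below the recess point; x away from the robot.
Mind the look-alikes: they are no part of the job. Leave any blue look-alike of the module alone.

How it is judged:
By the outcome, as a careful person would: the job done as asked, in the order asked, and still so for the second after the job is handed in, with the robot touching nothing.
It also fails if it takes over 72 s, if anything falls off the work surface, if the arm or the gripper's body presses on something with over 40 N, if the wrist force passes 120 N, or if a joint passes its speed limit or range.

## Working session

There is one attempt and no reset: what is moved stays moved. The work goes in short steps, Python scripts to look and compute and a tool call to move; the robot and the scene stay as the last step left them, time stands still between calls to the robot, and variables do not carry over. Pictures are saved under pics/ and viewed, at most 12 in all, crops included, and the job is handed in when it is done.

Besides the shell and the picture viewer there is one more tool, called as name(argument=value, ...) on one line, values as JSON. jog_arm: Moves the arm, as the interface text tells. Its arguments: {"type":"object","properties":{"deltas":{"type":"array","items":{"type":"array"}},"squeeze":{"type":"number"}},"required":["deltas"]}

```bash
mkdir -p pics; python3 - <<'E'
from station import ctrl
import cv2, numpy as np
print({k:np.round(v,3).tolist() for k,v in ctrl.get_obs().items()}, ctrl.hold_point_z)
for n in("scene","side","wrist"):
    c=ctrl.get_calibration(n); print(n,np.round(c["K"],1).tolist(),np.round(c["extrinsics"],4).tolist())
    im=ctrl.get_image(n); cv2.imwrite(f"pics/{n}0.png",im[:,:,::-1])
a=cv2.imread("pics/scene0.png"); cv2.imwrite("pics/scene0b.png",cv2.resize(a,(800,600),interpolation=2))
a=cv2.imread("pics/side0.png"); cv2.imwrite("pics/side0b.png",cv2.resize(a,(800,600),interpolation=2))
E
```

```text
{'t': 0.0, 'q': [-1.323, 0.053, 1.614, -0.0, 1.476, -0.119], 'dq': [-0.0, -0.0, 0.001, -0.002, -0.0, 0.001], 'effort': [0.0, -39.368, -37.017, -0.0, 0.007, 0.0], 'tool_pos': [0.224, -0.583, 0.23], 'tool_rot': [-3.087, -0.573, 0.0], 'contact_force': [-0.306, -0.044, 0.413], 'wrist_torque': [0.051, 0.001, 0.035], 'grip_force': 0.0, 'opening': 0.085} 0.0187
scene [[382.7, 0.0, 258.2], [0.0, 382.7, 189.8], [0.0, 0.0, 1.0]] [[0.8334, 0.5525, 0.0143, -0.373], [0.4457, -0.6565, -0.6085, -0.1354], [-0.3269, 0.5135, -0.7934, 1.4297], [0.0, 0.0, 0.0, 1.0]]
side [[378.3, 0.0, 257.9], [0.0, 378.3, 189.2], [0.0, 0.0, 1.0]] [[-0.9521, -0.3051, -0.0186, 0.418], [-0.1979, 0.6616, -0.7233, 0.1597], [0.233, -0.6849, -0.6903, 0.9899], [0.0, 0.0, 0.0, 1.0]]
wrist [[297.3, 0.0, 256.6], [0.0, 297.3, 188.7], [0.0, 0.0, 1.0]] [[0.3584, -0.9336, -0.0025, -0.6246], [-0.8861, -0.341, 0.3139, -0.0422], [-0.2939, -0.1103, -0.9494, 0.3805], [0.0, 0.0, 0.0, 1.0]]
```

View pics/scene0b.png

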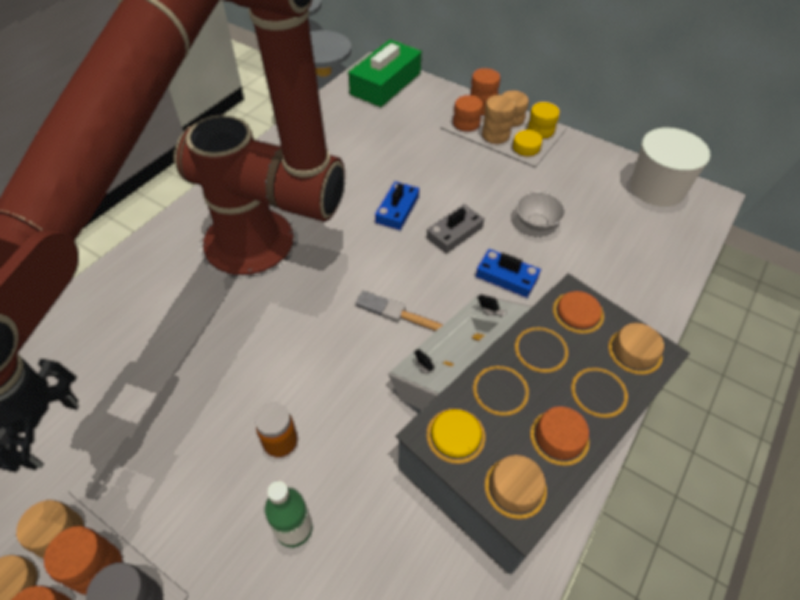

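View pics/side0b.png

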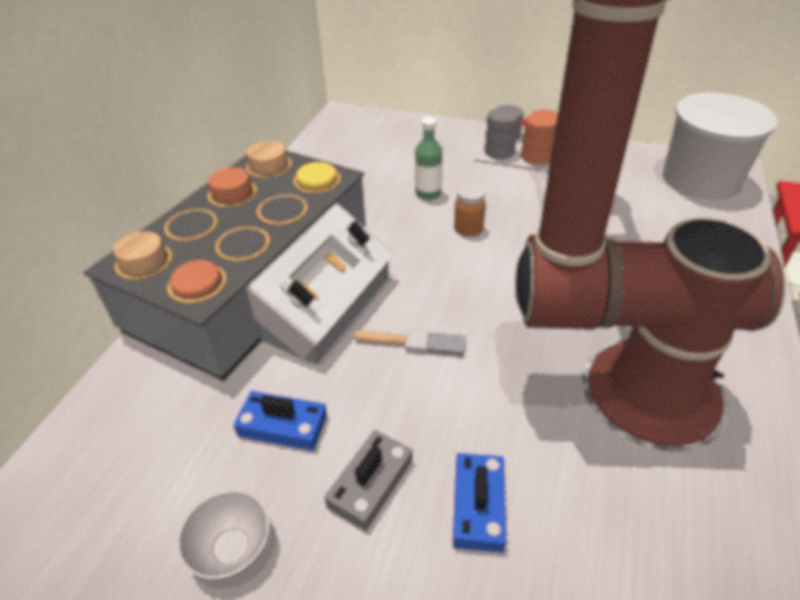

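The scene view shows the grey module at about (455,228) of 800x600, between two blue look-alikes, and the panel at about (460,340). In the side view the module is at (370,478), the panel at (320,280), and the latch wings at (300,292) and (358,233). Next are close crops.

```bash
cat > h.py <<'E'
import numpy as np, cv2
from station import ctrl
from scipy.spatial.transform import Rotation as R
def ray(c,uv):
    K,E=c; uv=np.atleast_2d(uv).astype(float)
    d=np.c_[(uv-[K[0,2],K[1,2]])/K[0,0],np.ones(len(uv))]
    return -E[:3,:3].T@E[:3,3], d@E[:3,:3]
def fray(c,uv):  # fisheye
    K,E=c; p=(np.atleast_2d(uv)-[K[0,2],K[1,2]])/K[0,0]; th=np.linalg.norm(p,axis=1,keepdims=True)
    d=np.c_[p/np.maximum(th,1e-9)*np.sin(th),np.cos(th)]
    return -E[:3,:3].T@E[:3,3], d@E[:3,:3]
def onz(o,d,z): return o+d*((z-o[2])/d[:,2:])
def plane(o,d,p,n): return o+d*(((p-o)@n)/(d@n))[:,None]
def tri(o1,d1,o2,d2):
    d1=d1/np.linalg.norm(d1);d2=d2/np.linalg.norm(d2)
    s=np.linalg.lstsq(np.c_[d1,-d2],o2-o1,rcond=None)[0]
    a,b=o1+s[0]*d1,o2+s[1]*d2
    return (a+b)/2,np.linalg.norm(a-b)
def cal(n):
    c=ctrl.get_calibration(n); return np.array(c["K"]),np.array(c["extrinsics"])
E
python3 - <<'E'
from h import *
S,D=cal("scene"),cal("side"); f=.64
for nm,a,b in [("modrib",(457,217),(372,460)),("latchL",(488,302),(302,290)),("latchR",(424,358),(358,232)),("bowl",(540,212),(227,535)),("jar",(275,415),(472,195))]:
    print(nm,np.round(np.r_[tri(S and ray(S,np.array(a)*f)[0],ray(S,np.array(a)*f)[1][0],ray(D,np.array(b)*f)[0],ray(D,np.array(b)*f)[1][0])[0]],3))
s=cv2.imread("pics/scene0.png");d=cv2.imread("pics/side0.png")
cr=lambda im,x,y,w:cv2.resize(im[y:y+w*3//4,x:x+w],(400,300),interpolation=cv2.INTER_CUBIC)
cv2.imwrite("pics/crops.png",np.vstack([np.hstack([cr(s,262,122,64),cr(d,197,264,80)]),np.hstack([cr(s,240,180,112),cr(d,150,122,112)])]))
E
```

```text
modrib [0.396 0.295 0.058]
latchL [0.597 0.064 0.129]
latchR [ 0.563 -0.113  0.129]
bowl [0.546 0.444 0.036]
jar [ 0.396 -0.34   0.094]
```

View pics/crops.png

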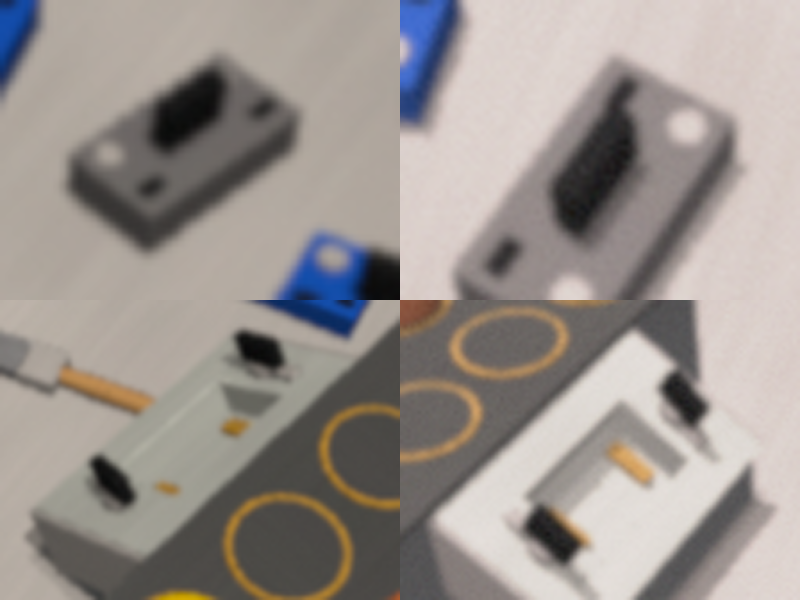

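The crops show the module's face corners clearly in both views, and the panel with its recess, two brass blocks and black wings (left wing at scene crop (260,350), right wing at (112,482)). I'll get a rough pose from these and then move the wrist camera close.

```bash
python3 - <<'E'
from h import *
S,D=cal("scene"),cal("side")
a=np.array([(72,158),(220,55),(298,112),(150,215)])*.16+[262,122]
b=np.array([(212,58),(337,118),(55,275)])*.2+[197,264]
for c,q in((S,a),(D,b)):
    p=onz(*ray(c,q),.034); print(np.round(p[:,:2],4).tolist(),np.round(np.linalg.norm(np.diff(p,axis=0),axis=1),4))
    if len(p)==4: 
        print(p.mean(0)); v=p[1]-p[0]+p[2]-p[3]; print("long axis deg",np.degrees(np.arctan2(v[1],v[0])))
# wing outlines: black pixels near
o=ctrl.get_obs(); r=R.from_rotvec(o["tool_rot"]); print(r.as_matrix().round(3).tolist(), cal("wrist")[1][:3,:3].round(3).tolist())
K,E=cal("wrist"); cpos=-E[:3,:3].T@E[:3,3]
print("cam in tool",r.inv().apply(cpos-o["tool_pos"]).round(4),"axis in tool",r.inv().apply(E[2,:3]).round(3))
E
```

```text
[[0.3544, 0.2419], [0.383, 0.3668], [0.4463, 0.3508], [0.4159, 0.2289]] [0.1281 0.0653 0.1257]
[0.39991972 0.29712493 0.034     ]
long axis deg 76.53114346602824
[[0.4108, 0.2307], [0.3441, 0.2443], [0.4389, 0.3551]] [0.068  0.1457]
[[0.933, 0.359, -0.0], [0.359, -0.933, 0.002], [0.0, -0.002, -1.0]] [[0.358, -0.934, -0.002], [-0.886, -0.341, 0.314], [-0.294, -0.111, -0.949]]
cam in tool [ 0.0792  0.0008 -0.1428] axis in tool [-0.314 -0.001  0.949]
```

jog_arm(deltas=[[-1,[0.05,0.05,0.1],[0,0,0.04]],[-1,[0.15,0.2,0.18],[0,0,0.08]],[-1,[0.49,0.83,0.18],[0,0,0.32]],[-1,[0.49,0.83,0.18],[0,0,0.32]],[-1,[0.49,0.83,0.18],[0,0,0.32]],[-1,[0.49,0.83,0.18],[0,0,0.32]],[-1,[0.49,0.83,0.18],[0,0,0.32]],[-1,[0.49,0.83,0.18],[0,0,0.32]],[-1,[0.49,0.83,0.18],[0,0,0.32]],[-1,[0.49,0.83,0.18],[0,0,0.32]],[-1,[0.49,0.83,0.18],[0,0,0.32]],[-1,[0.49,0.83,0.18],[0,0,0.32]]])

```text
t: 1.15
tool_pos: [0.4207, -0.2499, 0.3033]
tool_rot: [2.427, 1.994, -0.0]
contact_force: [0.8, -1.9, -0.2]
opening: 0.0855
grip_force: 0.0
```

jog_arm(deltas=[[-1,[0.35,0.55,-0.08],[0,0,0]],[-1,[0.35,0.55,-0.08],[0,0,0]],[-1,[0.35,0.55,-0.08],[0,0,0]],[-1,[0.35,0.55,-0.08],[0,0,0]],[-1,[0.35,0.55,-0.08],[0,0,0]],[-1,[0.35,0.55,-0.08],[0,0,0]],[-1,[0.35,0.55,-0.08],[0,0,0]],[-1,[0.35,0.55,-0.08],[0,0,0]],[-1,[0.35,0.55,-0.08],[0,0,0]]])

```text
t: 1.9
tool_pos: [0.5599, -0.0323, 0.2706]
tool_rot: [-2.431, -1.989, 0.003]
contact_force: [-0.7, -1.1, -0.5]
opening: 0.0855
grip_force: 0.0
```

```bash
python3 - <<'E'
from h import *
c=cal("wrist"); o=ctrl.get_obs(); im=ctrl.get_image("wrist")
print(o["tool_pos"],o["q"],np.abs(o["dq"]).max())
np.savez("w1.npz",K=c[0],E=c[1],im=im)
cv2.imwrite("pics/w1.png",cv2.resize(im[:,:,::-1],(800,600),interpolation=2))
E
```

```text
[ 0.5599381  -0.03232759  0.27058987] [-1.89859874e-01 -1.19494722e-01  1.71587390e+00 -9.82185848e-04
  1.54680108e+00  9.09527161e-03] 0.030354052611591954
```

View pics/w1.png

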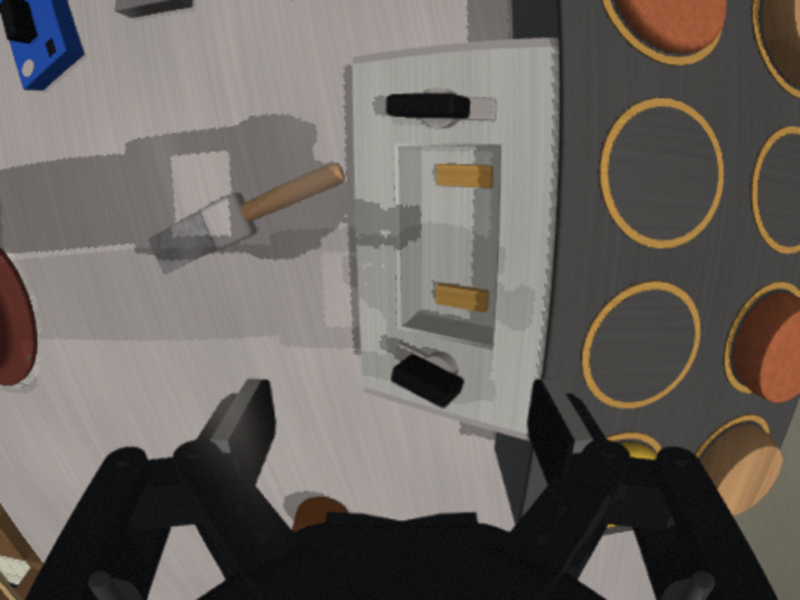

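The wrist view shows the empty recess (corners at about (397,145), (500,145), (494,348), (397,322)) with brass blocks at (463,176) and (461,297). The left wing is at (428,106), nearly at 0, and the right wing at (428,380) is already turned a little. I'll rectify this onto the panel plane and measure in mm.

```bash
cat >> h.py <<'E'
def frame(x,y,yaw,tilt=.55):
    h=np.array([np.cos(yaw),np.sin(yaw),0]); z=np.array([0,0,1.])
    X=h*np.cos(tilt)+z*np.sin(tilt); n=-h*np.sin(tilt)+z*np.cos(tilt)
    return np.array([x,y,.105]),np.c_[X,np.cross(n,X),n]
def fproj(c,P):
    K,E=c; q=P@E[:3,:3].T+E[:3,3]; r=np.linalg.norm(q[:,:2],axis=1); th=np.arctan2(r,q[:,2])
    return q[:,:2]/r[:,None]*th[:,None]*K[0,0]+[K[0,2],K[1,2]]
def rect(im,c,O,M,h,s=3,W=260,H=150):
    u,v=np.meshgrid(np.arange(W*s),np.arange(H*s))
    P=np.stack([(H/2-v/s)/1e3,(W/2-u/s)/1e3,np.full(u.shape,h)],-1).reshape(-1,3)
    p=fproj(c,O+P@M.T).astype(np.float32).reshape(H*s,W*s,2)
    return cv2.remap(im,p[...,0],p[...,1],cv2.INTER_CUBIC)
E
python3 - <<'E'
from h import *
w=np.load("w1.npz"); c=(w["K"],w["E"]); O,M=frame(.592,-.027,np.radians(-10.9))
q=np.array([(397,145),(500,145),(494,348),(397,322)])*.64
P=plane(*fray(c,q),O,M[:,2]); print(((P-O)@M*1e3).round(1))
cv2.imwrite("pics/rect1.png",rect(w["im"][:,:,::-1],c,O,M,0.))
E
```

```text
[[-39.6  68.9  -0. ]
 [ 35.9  69.6  -0. ]
 [ 37.9 -66.9  -0. ]
 [-41.3 -63.1  -0. ]]
```

View pics/rect1.png

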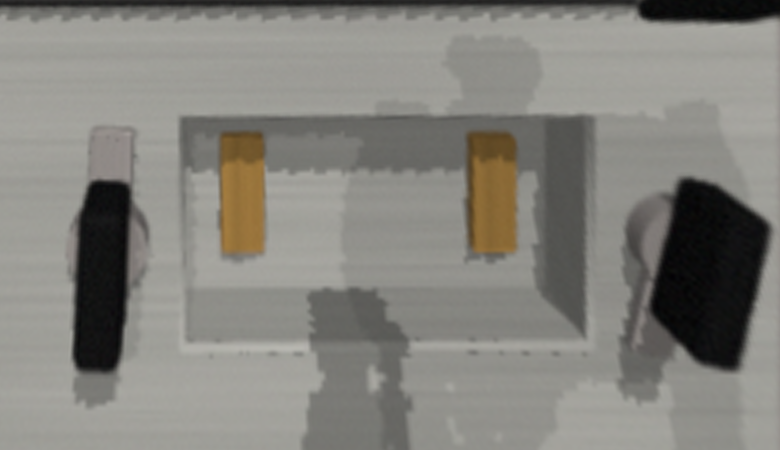

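jog_arm(deltas=[[-1,[-0.4,0.82,0],[0,0,-0.01]],[-1,[-0.4,0.82,0],[0,0,-0.01]],[-1,[-0.4,0.82,0],[0,0,-0.01]],[-1,[-0.4,0.82,0],[0,0,-0.01]],[-1,[-0.4,0.82,-0.12],[0,0,-0.01]],[-1,[-0.4,0.82,-0.12],[0,0,-0.01]],[-1,[-0.4,0.82,-0.12],[0,0,-0.01]],[-1,[-0.4,0.82,-0.12],[0,0,-0.01]],[-1,[-0.4,0.82,-0.12],[0,0,-0.01]],[-1,[-0.4,0.82,-0.12],[0,0,-0.01]],[-1,[-0.4,0.82,-0.12],[0,0,-0.01]]])

```text
t: 2.87
tool_pos: [0.3997, 0.2961, 0.223]
tool_rot: [2.46, 1.952, -0.001]
contact_force: [-0.5, -0.4, 0.1]
opening: 0.0853
grip_force: 0.0
```

```bash
python3 - <<'E'
from h import *
w=np.load("w1.npz"); c=(w["K"],w["E"]); O,M=frame(.592,-.027,np.radians(-10.9))
C=O+M@[-.0032,.001,0]; o1=-c[1][:3,:3].T@c[1][:3,3]; print("recess",onz(o1,(C-o1)[None],.105).round(4))
c=cal("wrist"); o=ctrl.get_obs(); im=ctrl.get_image("wrist")
print(o["tool_pos"],o["q"].round(2) if hasattr(o["q"],"round") else o["q"])
np.savez("w2.npz",K=c[0],E=c[1],im=im)
O=np.array([.398,.296,0.034]);y=np.radians(-13.5);M=np.array([[np.cos(y),-np.sin(y),0],[np.sin(y),np.cos(y),0],[0,0,1]])
a=rect(im[:,:,::-1],c,O,M,0.,2.5 and 3,180,110); b=rect(im[:,:,::-1],c,O,M,.036,3,180,110)
cv2.imwrite("pics/rect2.png",cv2.resize(np.vstack([a,b]),None,fx=.9,fy=.9))
E
```

```text
recess [[ 0.5894 -0.0251  0.105 ]]
[0.3997099  0.29607157 0.22295389] [ 0.49 -0.25  1.91 -0.    1.48  0.72]
```

View pics/rect2.png

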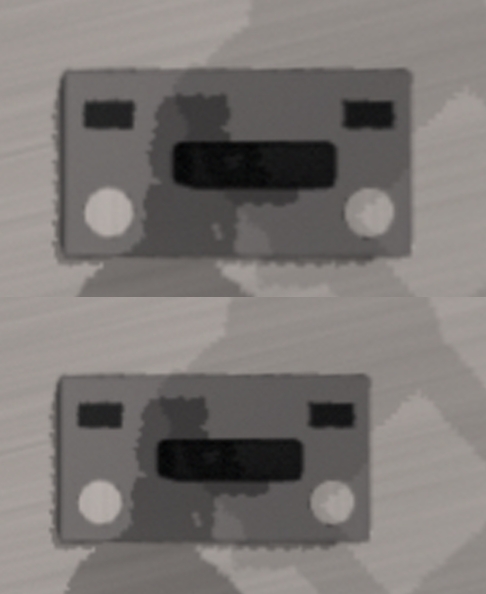

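The module centre comes out at (0.393, 0.300) with yaw -13.5° (measured 129 x 69 mm). The recess is at (0.589, -0.025), measured 138 x 78 mm including its chamfers. Now I'll grasp the module.

jog_arm(deltas=[[-1,[-0.016,0.009,-0.1],[0,0,0]],[-1,[-0.016,0.009,-0.2],[0,0,0]],[-1,[-0.016,0.009,-0.3],[0,0,0]],[-1,[-0.016,0.009,-0.37],[0,0,0]],[-1,[-0.016,0.009,-0.42],[0,0,0]],[-1,[-0.016,0.009,-0.45],[0,0,0]],[-1,[-0.016,0.009,-0.45],[0,0,0]],[-1,[-0.016,0.009,-0.45],[0,0,0]]])

```text
t: 3.58
tool_pos: [0.395, 0.2993, 0.044]
tool_rot: [2.464, 1.949, 0.001]
contact_force: [0.1, 0.1, -0.1]
opening: 0.0853
grip_force: 0.0
```

jog_arm(deltas=[[1,[0,0,0],[0,0,0]],[1,[0,0,0],[0,0,0]],[1,[0,0,0],[0,0,0]],[1,[0,0,0],[0,0,0]],[1,[0,0,0],[0,0,0]],[1,[0,0,0],[0,0,0]],[1,[0,0,0],[0,0,0]],[1,[0,0,0],[0,0,0]],[1,[0,0,0],[0,0,0]]], squeeze=60)

```text
t: 4.33
tool_pos: [0.3941, 0.3004, 0.0438]
tool_rot: [2.461, 1.952, 0.001]
contact_force: [-0.4, 0.1, 4.3]
opening: 0.015
grip_force: 62.7
```

```bash
cat >> h.py <<'E'
def panelpose(p,ang=0.,C=(.5894,-.0251),yaw=np.radians(-10.9),tilt=.55):
    """tool at panel coords p; tool x = panel y turned ang about the normal, tool z = -n"""
    O,M=frame(*C,yaw,tilt); Rz=R.from_rotvec([0,0,ang]).as_matrix()
    B=np.array([[0,1,0],[1,0,0],[0,0,-1.]]).T  # cols: x=Y,y=X,z=-n
    return O+M@np.asarray(p,float), R.from_matrix(M@Rz@B)
def delta(T,Rt,pos=None,rot=None):
    o=ctrl.get_obs(); pos=o["tool_pos"] if pos is None else pos; r=R.from_rotvec(o["tool_rot"] if rot is None else rot)
    return ((T-pos)/.4).round(4).tolist(), ((Rt*r.inv()).as_rotvec()/np.pi).round(4).tolist()
def where(**k):
    o=ctrl.get_obs(); T,Rt=panelpose([0,0,0],**k); Mt=np.c_[Rt.as_matrix()[:,1],Rt.as_matrix()[:,0],-Rt.as_matrix()[:,2]]
    print("t",round(o["t"],2),"panel mm",((o["tool_pos"]-T)@Mt*1e3).round(1),"rot err deg (X,Y,n)",np.degrees(Mt.T@(R.from_rotvec(o["tool_rot"])*Rt.inv()).as_rotvec()).round(2),"F panel",(np.array(o["contact_force"])@Mt).round(1),"tau",(np.array(o["wrist_torque"])@Mt).round(2))
E
python3 - <<'E'
from h import *
T,Rt=panelpose([0,0,.06]); print(T); print(delta(T,Rt))
E
```

```text
[ 0.55860456 -0.01916973  0.15615147]
([0.4113, -0.799, 0.2808], [-0.0366, -0.171, 0.0122])
```

jog_arm(deltas=[[1,[0,0,0.1],[0,0,0]],[1,[0,0,0.2],[0,0,0]],[1,[0,0,0.3],[0,0,0]],[1,[0,0,0.4],[0,0,0]],[1,[0.05,-0.1,0.46],[-0.005,-0.02,0.001]],[1,[0.1,-0.2,0.48],[-0.01,-0.05,0.004]],[1,[0.15,-0.3,0.48],[-0.02,-0.08,0.006]],[1,[0.2,-0.4,0.48],[-0.025,-0.11,0.008]],[1,[0.25,-0.5,0.48],[-0.03,-0.14,0.01]],[1,[0.31,-0.6,0.48],[-0.0366,-0.171,0.0122]],[1,[0.36,-0.7,0.48],[-0.0366,-0.171,0.0122]],[1,[0.4,-0.78,0.45],[-0.0366,-0.171,0.0122]]])

```text
t: 5.33
tool_pos: [0.5411, 0.0085, 0.2252]
tool_rot: [2.066, 1.706, 0.478]
contact_force: [0.9, 0.7, -3.6]
opening: 0.0149
grip_force: 61.8
```

jog_arm(deltas=[[1,[0.01,-0.019,-0.06],[0,0,0]],[1,[0.01,-0.019,-0.11],[0,0,0]],[1,[0.01,-0.019,-0.15],[0,0,0]],[1,[0.01,-0.019,-0.17],[0,0,0]],[1,[0.01,-0.019,-0.17],[0,0,0]],[1,[0.01,-0.019,-0.17],[0,0,0]]])

```text
t: 5.83
tool_pos: [0.5459, 0.0024, 0.1583]
tool_rot: [2.066, 1.706, 0.478]
contact_force: [-0.4, -0.1, -4.4]
opening: 0.015
grip_force: 61.7
```

```bash
python3 - <<'E'
from h import *
where(); c=cal("wrist"); o=ctrl.get_obs(); im=ctrl.get_image("wrist"); s=ctrl.get_image("scene"); d=ctrl.get_image("side")
np.savez("w3.npz",K=c[0],E=c[1],im=im,s=s,d=d); print(delta(*panelpose([0,0,.052])))
B=lambda x:x[:,:,::-1]
cr=lambda im,x,y,w:cv2.resize(B(im)[y:y+w*3//4,x:x+w],(400,300),interpolation=cv2.INTER_CUBIC)
cv2.imwrite("pics/c3.png",np.vstack([np.hstack([cv2.resize(B(im),(400,300)),cr(im,150,0,212)]),np.hstack([cr(s,240,170,120),cr(d,150,112,120)])]))
E
```

```text
t 5.83 panel mm [-13.   18.8  70.5] rot err deg (X,Y,n) [-0.02  0.19 -0.  ] F panel [-2.6 -0.1 -3.5] tau [0.03 0.66 0.03]
([0.0377, -0.0558, -0.0307], [0.0001, 0.0006, -0.0])
```

View pics/c3.png

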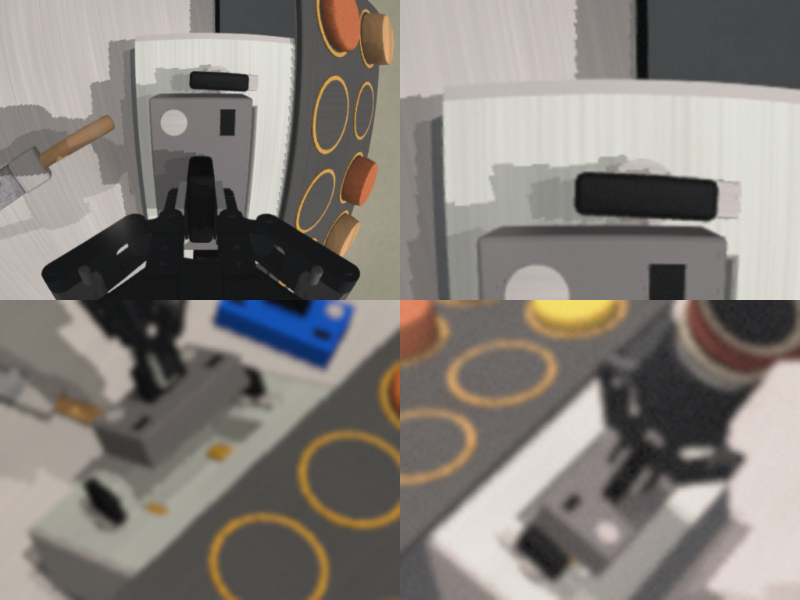

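The module is held square, 27 mm above the panel and 19 mm too far left, with its left end just short of the left wing. I'll shift it over the mouth.

jog_arm(deltas=[[1,[0.01,-0.02,0.0],[0,0,0]],[1,[0.025,-0.04,-0.01],[0,0,0]],[1,[0.038,-0.056,-0.03],[0,0,0]],[1,[0.038,-0.056,-0.03],[0,0,0]],[1,[0.038,-0.056,-0.03],[0,0,0]],[1,[0.038,-0.056,-0.03],[0,0,0]]])

```text
t: 6.48
tool_pos: [0.5621, -0.0203, 0.1481]
tool_rot: [2.065, 1.704, 0.48]
contact_force: [-0.8, 0.3, -4.2]
opening: 0.0153
grip_force: 61.7
```

```bash
python3 - <<'E'
from h import *
where(); c=cal("wrist"); im=ctrl.get_image("wrist"); s=ctrl.get_image("scene")
np.savez("w4.npz",K=c[0],E=c[1],im=im,s=s); print(delta(*panelpose([0,0,.040])),delta(*panelpose([0,0,.03])))
O,M=frame(.5894,-.0251,np.radians(-10.9))
# recess mouth (outer chamfer) top corners & scene predictions vs module: rectify at panel plane and at module underside plane
a=rect(im[:,:,::-1],c,O,M,0.,3,200,120)
S=cal("scene")
u,v=np.meshgrid(np.arange(600),np.arange(360)); P=O+np.stack([(60-v/3)/1e3,(100-u/3)/1e3,0*u],-1).reshape(-1,3)@M.T
q=P@S[1][:3,:3].T+S[1][:3,3]; p=(q[:,:2]/q[:,2:]*S[0][0,0]+[S[0][0,2],S[0][1,2]]).astype(np.float32).reshape(360,600,2)
b=cv2.remap(s[:,:,::-1],p[...,0],p[...,1],cv2.INTER_CUBIC)
cv2.imwrite("pics/c4.png",cv2.resize(np.vstack([a,b]),None,fx=.83,fy=.83))
E
```

```text
t 6.48 panel mm [-1.  -0.5 51.2] rot err deg (X,Y,n) [-0.03  0.02 -0.03] F panel [-3.   0.2 -3.2] tau [ 0.02  0.68 -0.01]
([0.0168, -0.0026, -0.0231], [0.0, 0.0, 0.0001]) ([0.0296, -0.0051, -0.0444], [0.0, 0.0, 0.0001])
```

View pics/c4.png

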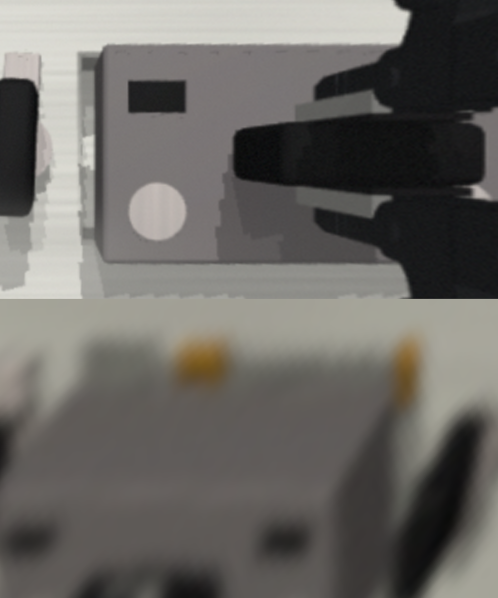

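The rectified mouth edges fall where expected (y = 68.7, x = 39.1 mm), which confirms the recess pose to about 0.3 mm. The module sits about 1.5 mm to −y of the TCP, so I'll offset for that and insert with force checks.

```bash
python3 - <<'E'
from h import *
for h in(.040,.030,.022): print(delta(*panelpose([.0009,.0016,h])))
E
```

```text
([0.0194, 0.001, -0.0219], [0.0, 0.0, 0.0001])
([0.0323, -0.0015, -0.0432], [0.0, 0.0, 0.0001])
([0.0425, -0.0035, -0.0602], [0.0, 0.0, 0.0001])
```

jog_arm(deltas=[[1,[0.005,0.004,0.002],[0,0,0]],[1,[0.008,0.003,-0.003],[0,0,0]],[1,[0.012,0.002,-0.01],[0,0,0]],[1,[0.016,0.0016,-0.016],[0,0,0]],[1,[0.0194,0.001,-0.0219],[0,0,0]],[1,[0.0194,0.001,-0.0219],[0,0,0]],[1,[0.0194,0.001,-0.0219],[0,0,0]]])

```text
t: 7.17
tool_pos: [0.5695, -0.0199, 0.1384]
tool_rot: [2.066, 1.705, 0.479]
contact_force: [-0.1, 0.7, -3.2]
opening: 0.0153
grip_force: 61.6
```

```bash
python3 - <<'E'
from h import *
where()
for h in(.030,.022): print(delta(*panelpose([.0005,.0014,h])))
E
```

```text
t 7.17 panel mm [-0.   1.3 39.2] rot err deg (X,Y,n) [-0.03  0.1  -0.02] F panel [-1.9  0.7 -2.6] tau [ 0.04  0.74 -0.03]
([0.0129, -0.0023, -0.0189], [-0.0, -0.0005, 0.0002])
([0.0232, -0.0043, -0.0359], [-0.0, -0.0005, 0.0002])
```

jog_arm(deltas=[[1,[0.005,-0.001,-0.007],[0,0,0]],[1,[0.01,-0.002,-0.014],[0,0,0]],[1,[0.014,-0.003,-0.021],[0,0,0]],[1,[0.019,-0.0035,-0.029],[0,0,0]],[1,[0.0232,-0.0043,-0.0359],[0,0,0]],[1,[0.0232,-0.0043,-0.0359],[0,0,0]],[1,[0.0232,-0.0043,-0.0359],[0,0,0]]])

```text
t: 7.75
tool_pos: [0.5788, -0.0216, 0.1241]
tool_rot: [2.066, 1.705, 0.479]
contact_force: [0.5, -0.2, -4.4]
opening: 0.0149
grip_force: 61.6
```

```bash
python3 - <<'E'
from h import *
where()
for h in(.016,.0095): print(delta(*panelpose([.0005,.0014,h])))
E
```

```text
t 7.75 panel mm [ 0.6  1.4 22. ] rot err deg (X,Y,n) [-0.03  0.09 -0.03] F panel [-1.8 -0.1 -4. ] tau [-0.03  0.68  0.01]
([0.0076, -0.0015, -0.013], [-0.0, -0.0005, 0.0002])
([0.0159, -0.0031, -0.0268], [-0.0, -0.0005, 0.0002])
```

jog_arm(deltas=[[1,[0.003,-0.0006,-0.005],[0,0,0]],[1,[0.006,-0.0012,-0.01],[0,0,0]],[1,[0.009,-0.0018,-0.015],[0,0,0]],[1,[0.012,-0.0024,-0.02],[0,0,0]],[1,[0.014,-0.0028,-0.024],[0,0,0]],[1,[0.0159,-0.0031,-0.0268],[0,0,0]],[1,[0.0159,-0.0031,-0.0268],[0,0,0]],[1,[0.0159,-0.0031,-0.0268],[0,0,0]],[1,[0.0159,-0.0031,-0.0268],[0,0,0]]], squeeze=80)

```text
t: 8.5
tool_pos: [0.5854, -0.0228, 0.1147]
tool_rot: [2.065, 1.705, 0.48]
contact_force: [-7.1, 1.9, 3.2]
opening: 0.0144
grip_force: 84.3
```

```bash
python3 - <<'E'
from h import *
where()
for h in(.008,): print(delta(*panelpose([.0005,.0014,h])))
E
```

```text
t 8.5 panel mm [ 1.3  1.5 10.5] rot err deg (X,Y,n) [-0.03  0.05 -0.01] F panel [-4.6  0.5  6.5] tau [-0.16  1.23 -0.04]
([0.0015, -0.0005, -0.0064], [0.0001, -0.0003, 0.0001])
```

jog_arm(deltas=[[1,[0.001,-0.0005,-0.005],[0,0,0]],[1,[0.002,-0.0006,-0.01],[0,0,0]],[1,[0.002,-0.0006,-0.013],[0,0,0]],[1,[0.002,-0.0006,-0.013],[0,0,0]],[1,[0.002,-0.0006,-0.013],[0,0,0]]])

```text
t: 8.92
tool_pos: [0.5862, -0.0232, 0.1133]
tool_rot: [2.064, 1.705, 0.478]
contact_force: [-41.5, 3.0, 34.3]
opening: 0.0148
grip_force: 90.5
```

```bash
python3 - <<'E'
from h import *
where()
E
```

```text
t 8.92 panel mm [1.3 1.3 8.9] rot err deg (X,Y,n) [-0.08  0.09  0.04] F panel [-17.2  -4.9  50.8] tau [-0.56  3.18 -0.13]
```

jog_arm(deltas=[[1,[-0.003,0,0.006],[0,0,0]],[1,[-0.004,0,0.009],[0,0,0]],[0.2,[-0.004,0,0.009],[0,0,0]],[0,[-0.004,0,0.009],[0,0,0]],[0,[-0.004,0,0.009],[0,0,0]],[0,[-0.004,0,0.009],[0,0,0]],[0,[-0.04,0.007,0.07],[0,0,0]],[0,[-0.09,0.017,0.15],[0,0,0]],[0,[-0.14,0.027,0.23],[0,0,0]],[0,[-0.14,0.027,0.23],[0,0,0]],[0,[-0.14,0.027,0.23],[0,0,0]]], squeeze=40)

```text
t: 9.83
tool_pos: [0.5316, -0.0124, 0.2054]
tool_rot: [2.059, 1.7, 0.487]
contact_force: [-0.5, 0.9, -0.9]
opening: 0.0428
grip_force: 0.0
```

```bash
python3 - <<'E'
from h import *
where(); c=cal("wrist"); im=ctrl.get_image("wrist"); s=ctrl.get_image("scene"); d=ctrl.get_image("side")
np.savez("w5.npz",K=c[0],E=c[1],im=im,s=s,d=d)
O,M=frame(.5894,-.0251,np.radians(-10.9))
a=rect(im[:,:,::-1],c,O,M,0.,3,260,110)
cr=lambda im,x,y,w:cv2.resize(im[:,:,::-1][y:y+w*5//8,x:x+w],(390,244),interpolation=cv2.INTER_CUBIC)
cv2.imwrite("pics/c5.png",np.vstack([a,np.hstack([cr(s,240,180,112),cr(d,150,122,112)])]))
E
```

```text
t 9.83 panel mm [  2.    1.5 116.5] rot err deg (X,Y,n) [-0.   -0.44 -0.02] F panel [-1.   0.8 -0.4] tau [-0.01  0.29  0.04]
```

View pics/c5.png

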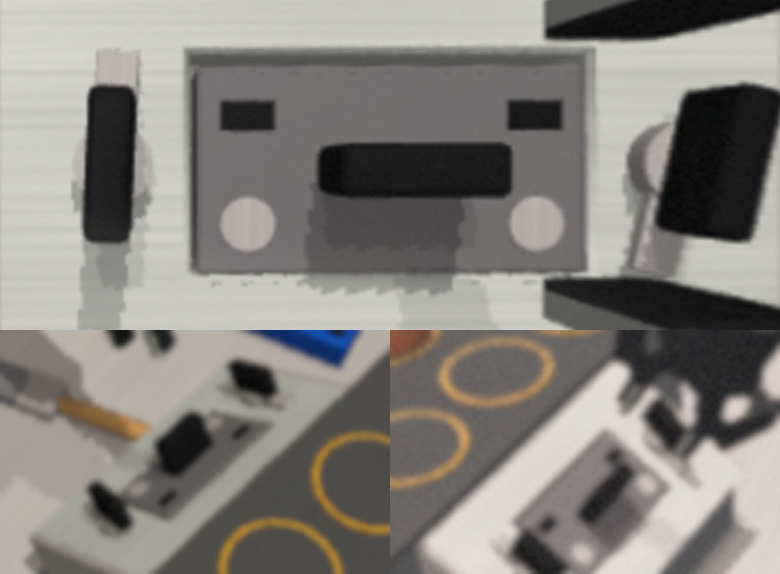

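The module sits in the recess and looks flush, having slid down-slope within its play. Its edges are at rectified u 193 to 586 and v 68 to 272. To be sure, I'll press each end with shut fingers.

```bash
python3 - <<'E'
from h import *
for p in([-.001,.048,.04],[-.001,.048,.008],[-.001,.048,-.002]): print(delta(*panelpose(p)))
E
```

```text
([0.1185, 0.0961, -0.1512], [-0.0001, -0.001, 0.0002])
([0.1595, 0.0882, -0.2194], [-0.0001, -0.001, 0.0002])
([0.1724, 0.0858, -0.2407], [-0.0001, -0.001, 0.0002])
```

jog_arm(deltas=[[1,[0.03,0.0961,-0.03],[0,0,0]],[1,[0.08,0.0961,-0.09],[0,0,0]],[1,[0.1185,0.0961,-0.1512],[0,-0.001,0]],[1,[0.1185,0.0961,-0.1512],[0,-0.001,0]],[1,[0.1185,0.0961,-0.1512],[0,-0.001,0]],[1,[0.14,0.092,-0.185],[0,-0.001,0]],[1,[0.1595,0.0882,-0.2194],[0,-0.001,0]],[1,[0.166,0.087,-0.23],[0,-0.001,0]],[1,[0.1724,0.0858,-0.2407],[0,-0.001,0]],[1,[0.1724,0.0858,-0.2407],[0,-0.001,0]],[1,[0.1724,0.0858,-0.2407],[0,-0.001,0]]])

```text
t: 10.9
tool_pos: [0.5995, 0.0218, 0.1056]
tool_rot: [2.062, 1.701, 0.484]
contact_force: [-0.2, 0.9, 0.6]
opening: -0.0002
grip_force: 0.0
```

```bash
python3 - <<'E'
from h import *
where()
E
```

```text
t 10.9 panel mm [ 1.2 48.  -0.1] rot err deg (X,Y,n) [ 0.   -0.22 -0.06] F panel [0.  0.9 0.7] tau [-0.03  0.31  0.02]
```

jog_arm(deltas=[[1,[0.003,-0.001,-0.006],[0,0,0]],[1,[0.005,-0.001,-0.01],[0,0,0]],[1,[0.005,-0.001,-0.01],[0,0,0]],[1,[0.005,-0.001,-0.01],[0,0,0]]])

```text
t: 11.23
tool_pos: [0.6004, 0.0217, 0.105]
tool_rot: [2.064, 1.703, 0.48]
contact_force: [-42.1, 2.6, 38.2]
opening: 0.0001
grip_force: 27.0
```

```bash
python3 - <<'E'
from h import *
where()
for p in([-.001,.048,.04],[-.001,-.048,.04],[-.001,-.048,.006],[-.001,-.048,-.006]): print(delta(*panelpose(p)))
E
```

```text
t 11.23 panel mm [ 1.7 48.1 -1. ] rot err deg (X,Y,n) [-0.08 -0.03  0.  ] F panel [-15.7  -5.4  54.4] tau [-0.93  3.   -0.01]
([-0.0583, 0.0111, 0.0839], [0.0004, 0.0001, 0.0002])
([-0.1037, -0.2246, 0.0839], [0.0004, 0.0001, 0.0002])
([-0.0601, -0.233, 0.0114], [0.0004, 0.0001, 0.0002])
([-0.0447, -0.236, -0.0142], [0.0004, 0.0001, 0.0002])
```

jog_arm(deltas=[[1,[-0.03,0.005,0.05],[0,0,0]],[1,[-0.074,0.014,0.11],[0,0,0]],[1,[-0.074,0.014,0.11],[0,0,0]],[1,[-0.09,-0.1,0.11],[0,0,0]],[1,[-0.12,-0.2216,0.11],[0,0,0]],[1,[-0.12,-0.2216,0.11],[0,0,0]],[1,[-0.12,-0.2216,0.11],[0,0,0]],[1,[-0.1,-0.225,0.076],[0,0,0]],[1,[-0.08,-0.229,0.043],[0,0,0]],[1,[-0.06,-0.233,0.0114],[0,0,0]],[1,[-0.06,-0.233,0.0114],[0,0,0]]])

```text
t: 12.15
tool_pos: [0.5768, -0.0709, 0.1026]
tool_rot: [2.065, 1.705, 0.481]
contact_force: [0.3, -0.5, 0.3]
opening: 0.0002
grip_force: 0.0
```

```bash
python3 - <<'E'
from h import *
where()
for p in([-.001,-.048,-.001],[-.001,-.048,-.004]): print(delta(*panelpose(p)))
E
```

```text
t 12.15 panel mm [ -4.4 -47.4  -0.1] rot err deg (X,Y,n) [ 0.03  0.05 -0.04] F panel [ 0.5 -0.4  0.1] tau [-0.01  0.34 -0.  ]
([0.008, -0.0032, 0.0026], [-0.0003, -0.0002, 0.0001])
([0.0119, -0.0039, -0.0038], [-0.0003, -0.0002, 0.0001])
```

Right end is also at about 0 with no force, so it is near flush. I'll press it a bit.

jog_arm(deltas=[[1,[0.003,-0.001,-0.006],[0,0,0]],[1,[0.004,-0.001,-0.008],[0,0,0]],[1,[0.004,-0.001,-0.008],[0,0,0]]])

```text
t: 12.4
tool_pos: [0.5781, -0.0712, 0.1025]
tool_rot: [2.064, 1.705, 0.482]
contact_force: [-8.8, 0.9, 6.0]
opening: -0.0001
grip_force: 5.1
```

```bash
python3 - <<'E'
from h import *
where()
T,Rt=panelpose([0,.092,.06],np.pi/2); print(T,delta(T,Rt))
E
```

```text
t 12.4 panel mm [ -3.3 -47.4  -0.9] rot err deg (X,Y,n) [ 0.03 -0.02  0.02] F panel [-4.4 -0.7  9.8] tau [-0.02  1.06  0.03]
[0.57600134 0.07117047 0.15615147] ([-0.0054, 0.356, 0.1341], [-0.2568, 0.0494, 0.4261])
```

jog_arm(deltas=[[1,[0.002,0,-0.004],[0,0,0]],[1,[0.003,0,-0.006],[0,0,0]],[1,[0.003,0,-0.006],[0,0,0]]])

```text
t: 12.65
tool_pos: [0.5784, -0.0712, 0.1024]
tool_rot: [2.064, 1.708, 0.478]
contact_force: [-41.4, 5.2, 35.3]
opening: -0.0001
grip_force: 25.8
```

```bash
python3 - <<'E'
from h import *
where()
T,Rt=panelpose([0,-.092,.075],np.pi/2-.24); print(T,delta(T,Rt)); print(delta(*panelpose([0,-.048,.075],0)))
E
```

```text
t 12.65 panel mm [ -3.1 -47.4  -1.1] rot err deg (X,Y,n) [0.01 0.17 0.11] F panel [-17.   -2.7  51.9] tau [-0.56  3.34 -0.02]
[ 0.53350892 -0.10802737  0.16893934] ([-0.1122, -0.092, 0.1663], [-0.2168, 0.0409, 0.3609])
([-0.0914, 0.016, 0.1663], [0.0001, -0.001, -0.0006])
```

Both ends bottom out at the same level (−1.0 and −1.1 mm under about 50 N), so the face is flush. Next is the right latch.

jog_arm(deltas=[[1,[-0.03,0.005,0.05],[0,0,0]],[0.5,[-0.07,0.012,0.12],[0,0,0]],[0,[-0.1122,-0.092,0.1663],[-0.2168,0.0409,0.3609]],[0,[-0.1122,-0.092,0.1663],[-0.2168,0.0409,0.3609]],[0,[-0.1122,-0.092,0.1663],[-0.2168,0.0409,0.3609]],[0,[-0.1122,-0.092,0.1663],[-0.2168,0.0409,0.3609]],[0,[-0.1122,-0.092,0.1663],[-0.2168,0.0409,0.3609]],[0,[-0.1122,-0.092,0.1663],[-0.2168,0.0409,0.3609]],[0,[-0.1122,-0.092,0.1663],[-0.2168,0.0409,0.3609]],[0,[-0.1122,-0.092,0.1663],[-0.2168,0.0409,0.3609]],[0,[-0.1122,-0.092,0.1663],[-0.2168,0.0409,0.3609]],[0,[-0.1122,-0.092,0.1663],[-0.2168,0.0409,0.3609]]])

```text
t: 13.65
tool_pos: [0.5352, -0.1083, 0.1669]
tool_rot: [0.688, 2.497, 0.065]
contact_force: [0.2, 0.3, -0.9]
opening: 0.0426
grip_force: 0.0
```

```bash
python3 - <<'E'
from h import *
where(); print(np.round(ctrl.get_obs()["q"],2))
print(delta(*panelpose([0,-.092,.075],np.pi/2-.22)))
E
```

```text
t 13.65 panel mm [  0.4 -92.   72.4] rot err deg (X,Y,n) [ 0.14 -0.33 70.  ] F panel [-0.3  0.3 -0.8] tau [ 0.05  0.24 -0.01]
[-0.39 -0.45  2.23  0.15  0.83 -1.5 ]
([-0.0041, 0.0008, 0.0051], [-0.0223, 0.0052, 0.0342])
```

```bash
python3 - <<'E'
from h import *
for h in(.045,.014): print(delta(*panelpose([0,-.092,h],np.pi/2-.22)))
E
```

```text
([0.0344, -0.0066, -0.0589], [-0.0223, 0.0052, 0.0342])
([0.0741, -0.0143, -0.1249], [-0.0223, 0.0052, 0.0342])
```

jog_arm(deltas=[[0,[0.01,-0.002,-0.018],[-0.0223,0.0052,0.0342]],[0,[0.0344,-0.0066,-0.0589],[-0.0223,0.0052,0.0342]],[0,[0.0344,-0.0066,-0.0589],[-0.0223,0.0052,0.0342]],[0,[0.048,-0.009,-0.08],[-0.0223,0.0052,0.0342]],[0,[0.061,-0.012,-0.103],[-0.0223,0.0052,0.0342]],[0,[0.0741,-0.0143,-0.1249],[-0.0223,0.0052,0.0342]],[0,[0.0741,-0.0143,-0.1249],[-0.0223,0.0052,0.0342]],[0,[0.0741,-0.0143,-0.1249],[-0.0223,0.0052,0.0342]]])

```text
t: 14.32
tool_pos: [0.5644, -0.1141, 0.1162]
tool_rot: [0.537, 2.537, 0.013]
contact_force: [0.1, 0.1, -0.1]
opening: 0.0425
grip_force: 0.0
```

```bash
python3 - <<'E'
from h import *
where(); print(delta(*panelpose([0,-.092,.014],np.pi/2-.22)))
im=ctrl.get_image("wrist"); cv2.imwrite("pics/c6.png",im[:,:,::-1])
E
```

```text
t 14.32 panel mm [ -0.7 -92.1  13.6] rot err deg (X,Y,n) [7.000e-02 9.000e-02 7.702e+01] F panel [ 0.   0.1 -0.1] tau [ 0.04  0.25 -0.  ]
([0.001, 0.0001, 0.0019], [-0.0012, -0.0004, 0.0018])
```

View pics/c6.png

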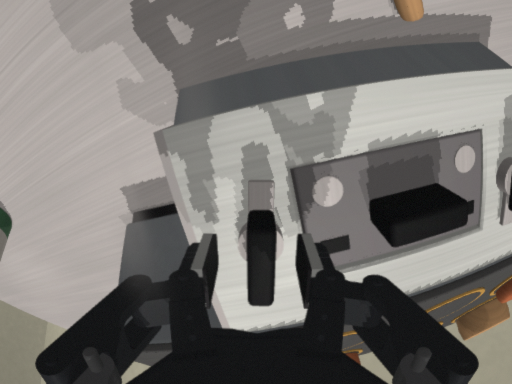

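The right wing (260,258) is square between the fingers, with its tab at (260,190). I'll grip it and turn it.

jog_arm(deltas=[[1,[0,0,0],[0,0,0]],[1,[0,0,0],[0,0,0]],[1,[0,0,0],[0,0,0]],[1,[0,0,0],[0,0,0]],[1,[0,0,0],[0,0,0]],[1,[0,0,0],[0,0,0]]], squeeze=40)

```text
t: 14.87
tool_pos: [0.5655, -0.1128, 0.1176]
tool_rot: [0.537, 2.535, 0.018]
contact_force: [-0.5, 9.6, 4.1]
opening: 0.0131
grip_force: 43.4
```

jog_arm(deltas=[[1,[0,0,0],[0.019,-0.0037,-0.0315]],[1,[0,0,0],[0.038,-0.0073,-0.063]],[1,[0,0,0],[0.057,-0.011,-0.0946]],[1,[0,0,0],[0.0759,-0.0146,-0.126]],[1,[0,0,0],[0.0949,-0.0183,-0.1576]],[1,[0,0,0],[0.1139,-0.0219,-0.1891]],[1,[0,0,0],[0.1329,-0.0256,-0.2206]],[1,[0,0,0],[0.1519,-0.0292,-0.2522]],[1,[0,0,0],[0.1709,-0.0329,-0.2837]],[1,[0,0,0],[0.1899,-0.0366,-0.3152]],[1,[0,0,0],[0.204,-0.0393,-0.339]],[1,[0,0,0],[0.2084,-0.0401,-0.346]]])

```text
t: 15.87
tool_pos: [0.5662, -0.1122, 0.118]
tool_rot: [2.001, 1.767, 0.469]
contact_force: [4.9, 12.5, 2.1]
opening: 0.0133
grip_force: 42.8
```

```bash
python3 - <<'E'
from h import *
where()
E
```

```text
t 15.87 panel mm [  1.4 -89.9  14.4] rot err deg (X,Y,n) [ 0.35 -0.15  3.69] F panel [ 3.2 13.2  0.5] tau [ 2.07 -0.14  0.33]
```

jog_arm(deltas=[[1,[0,-0.002,0],[0.006,-0.0011,-0.01]],[1,[0,-0.002,0],[0.01,-0.0019,-0.0165]],[1,[0,-0.002,0],[0.01,-0.0019,-0.0165]]])

```text
t: 16.12
tool_pos: [0.5662, -0.1125, 0.1181]
tool_rot: [2.054, 1.716, 0.487]
contact_force: [3.4, 15.5, 4.1]
opening: 0.0132
grip_force: 55.4
```

```bash
python3 - <<'E'
from h import *
where()
T,Rt=panelpose([0,-.091,.075],np.radians(3)); print(delta(T,Rt))
T,Rt=panelpose([0,.093,.075],np.pi/2-.04); print(T,delta(T,Rt))
E
```

```text
t 16.12 panel mm [  1.5 -90.2  14.5] rot err deg (X,Y,n) [ 0.38 -0.12  0.53] F panel [ 2.5 15.8  3.3] tau [ 2.56 -0.1   0.99]
([-0.0811, 0.0137, 0.1271], [-0.0087, 0.0023, 0.0106])
[0.56849158 0.07363499 0.16893934] ([0.0058, 0.4654, 0.1271], [-0.2506, 0.0472, 0.4117])
```

jog_arm(deltas=[[1,[0,0,0],[-0.006,0.0011,0.01]],[0.3,[0,0,0],[-0.006,0.0011,0.01]],[0,[0,0,0],[-0.006,0.0011,0.01]],[0,[0,0,0],[-0.006,0.0011,0.01]],[0,[0,0,0],[-0.006,0.0011,0.01]],[0,[-0.04,0.007,0.06],[-0.006,0.0011,0.01]],[0,[-0.0811,0.0137,0.1271],[-0.006,0.0011,0.01]],[0,[-0.0811,0.0137,0.1271],[-0.006,0.0011,0.01]],[0,[-0.06,0.12,0.13],[-0.05,0.01,0.08]],[0,[-0.04,0.22,0.13],[-0.08,0.015,0.13]],[0,[-0.02,0.32,0.13],[-0.11,0.02,0.18]],[0,[0.005,0.44,0.127],[-0.13,0.025,0.22]]])

```text
t: 17.12
tool_pos: [0.5654, 0.0545, 0.1676]
tool_rot: [1.493, 2.154, 0.3]
contact_force: [0.3, -0.7, -0.7]
opening: 0.0427
grip_force: 0.0
```

```bash
python3 - <<'E'
from h import *
where()
T,Rt=panelpose([0,.093,.07],np.pi/2-.05); print(T,delta(T,Rt))
E
```

```text
t 17.12 panel mm [-0.2 73.6 73.6] rot err deg (X,Y,n) [-1.000e-02 -9.000e-02  3.146e+01] F panel [ 0.  -0.6 -0.8] tau [-0.    0.24 -0.01]
[0.57105787 0.0731408  0.16467672] ([0.0142, 0.0467, -0.0073], [-0.159, 0.031, 0.2635])
```

jog_arm(deltas=[[0,[0.0142,0.0467,-0.0073],[-0.159,0.031,0.2635]],[0,[0.0142,0.0467,-0.0073],[-0.159,0.031,0.2635]],[0,[0.0142,0.0467,-0.0073],[-0.159,0.031,0.2635]],[0,[0.0142,0.0467,-0.0073],[-0.159,0.031,0.2635]],[0,[0.0142,0.0467,-0.0073],[-0.159,0.031,0.2635]],[0,[0.0142,0.0467,-0.0073],[-0.159,0.031,0.2635]],[0,[0.0142,0.0467,-0.0073],[-0.159,0.031,0.2635]],[0,[0.0142,0.0467,-0.0073],[-0.159,0.031,0.2635]],[0,[0.0142,0.0467,-0.0073],[-0.159,0.031,0.2635]]])

```text
t: 17.87
tool_pos: [0.5708, 0.0718, 0.1637]
tool_rot: [0.316, 2.575, -0.052]
contact_force: [0.1, -0.5, 1.0]
opening: 0.0426
grip_force: 0.0
```

```bash
python3 - <<'E'
from h import *
where()
for h in (.045,.014): print(delta(*panelpose([0,.093,h],np.pi/2-.05)))
c=cal("wrist"); im=ctrl.get_image("wrist"); O,M=frame(.5894,-.0251,np.radians(-10.9))
a=rect(im[:,:,::-1],c,O+M@[0,.07,0],M,0.037,3,200,100); b=rect(im[:,:,::-1],c,O,M,0.008,3,200+60,100)[:,:600]
b=rect(im[:,:,::-1],c,O,M,0.008,3,260,100)
cv2.imwrite("pics/c7.png",np.vstack([cv2.copyMakeBorder(a,0,0,0,180,0),b]))
E
```

```text
t 17.87 panel mm [-0.5 91.6 69.2] rot err deg (X,Y,n) [ 0.    0.16 86.94] F panel [ 0.7 -0.5  0.7] tau [0.01 0.29 0.01]
([0.0328, -0.0028, -0.0509], [-0.0002, -0.0006, 0.0012])
([0.0725, -0.0105, -0.1169], [-0.0002, -0.0006, 0.0012])
```

View pics/c7.png

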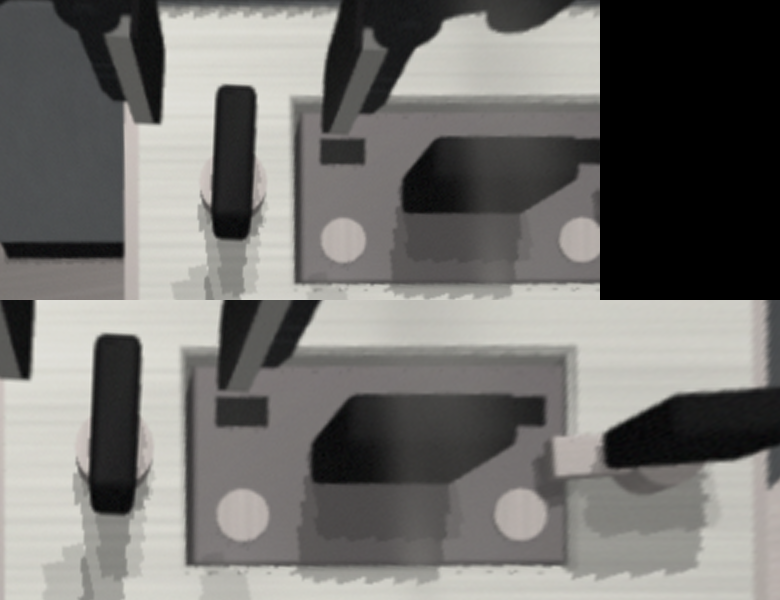

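The right tab lies over the module's right end (tip at (553,455), y ≈ −54 mm). The left wing, centred at (233,160), gives y ≈ 92 mm and angle ≈ 0.03, between the fingers. I'll descend and grip.

jog_arm(deltas=[[0,[0.0323,-0.0053,-0.0509],[-0.0025,0,0.0045]],[0,[0.0323,-0.0053,-0.0509],[-0.0025,0,0.0045]],[0,[0.045,-0.008,-0.072],[-0.0025,0,0.0045]],[0,[0.058,-0.01,-0.095],[-0.0025,0,0.0045]],[0,[0.072,-0.013,-0.1169],[-0.0025,0,0.0045]],[0,[0.072,-0.013,-0.1169],[-0.0025,0,0.0045]],[1,[0.072,-0.013,-0.1169],[-0.0025,0,0.0045]],[1,[0.072,-0.013,-0.1169],[-0.0025,0,0.0045]],[1,[0.072,-0.013,-0.1169],[-0.0025,0,0.0045]],[1,[0.072,-0.013,-0.1169],[-0.0025,0,0.0045]],[1,[0.072,-0.013,-0.1169],[-0.0025,0,0.0045]],[1,[0.072,-0.013,-0.1169],[-0.0025,0,0.0045]]], squeeze=40)

```text
t: 18.92
tool_pos: [0.5999, 0.0679, 0.1182]
tool_rot: [0.296, 2.574, -0.054]
contact_force: [-0.2, 5.4, 1.0]
opening: 0.013
grip_force: 42.8
```

```bash
python3 - <<'E'
from h import *
where()
E
```

```text
t 18.92 panel mm [ 0.8 93.3 15.1] rot err deg (X,Y,n) [-0.   -0.12 87.77] F panel [-0.5  5.3  1.5] tau [ 0.75  0.41 -0.11]
```

jog_arm(deltas=[[1,[0,0,0],[0.02,-0.0038,-0.0332]],[1,[0,0,0],[0.0399,-0.0077,-0.0663]],[1,[0,0,0],[0.0599,-0.0115,-0.0995]],[1,[0,0,0],[0.0798,-0.0154,-0.1326]],[1,[0,0,0],[0.0998,-0.0192,-0.1658]],[1,[0,0,0],[0.1198,-0.0231,-0.1989]],[1,[0,0,0],[0.1397,-0.0269,-0.2321]],[1,[0,0,0],[0.1597,-0.0307,-0.2652]],[1,[0,0,0],[0.1797,-0.0346,-0.2984]],[1,[0,0,0],[0.1996,-0.0384,-0.3315]],[1,[0,0,0],[0.2196,-0.0423,-0.3647]],[1,[0,0,0],[0.2395,-0.0461,-0.3978]]])

```text
t: 19.92
tool_pos: [0.6003, 0.0683, 0.1184]
tool_rot: [2.005, 1.762, 0.466]
contact_force: [2.3, 7.0, 0.3]
opening: 0.0133
grip_force: 42.7
```

jog_arm(deltas=[[1,[0,0,0],[0.006,-0.0011,-0.0095]],[1,[0,0,0],[0.0085,-0.0017,-0.0143]],[1,[0,0,0],[0.0085,-0.0017,-0.0143]]])

```text
t: 20.17
tool_pos: [0.6003, 0.0683, 0.1184]
tool_rot: [2.046, 1.721, 0.479]
contact_force: [2.5, 8.2, 0.1]
opening: 0.0132
grip_force: 50.4
```

```bash
python3 - <<'E'
from h import *
where()
E
```

```text
t 20.17 panel mm [ 1.1 93.8 15.1] rot err deg (X,Y,n) [ 0.1  -0.13  1.02] F panel [ 0.8  8.5 -0.4] tau [1.4  0.42 1.24]
```

Torque of 1.24 N·m means it is against the stop. I'll unload, release and retreat.

jog_arm(deltas=[[1,[0,0,0],[-0.006,0.0011,0.0095]],[0.3,[0,0,0],[-0.006,0.0011,0.0095]],[0,[0,0,0],[-0.006,0.0011,0.0095]],[0,[0,0,0],[-0.006,0.0011,0.0095]],[0,[0,0,0],[-0.006,0.0011,0.0095]],[0,[-0.04,0.007,0.06],[-0.006,0.0011,0.0095]],[0,[-0.09,0.01,0.14],[-0.006,0.0011,0.0095]],[0,[-0.13,-0.06,0.2],[-0.006,0.0011,0.0095]],[0,[-0.18,-0.15,0.23],[-0.006,0.0011,0.0095]],[0,[-0.18,-0.15,0.23],[-0.006,0.0011,0.0095]],[0,[-0.18,-0.15,0.23],[-0.006,0.0011,0.0095]]])

```text
t: 21.08
tool_pos: [0.5278, 0.005, 0.2114]
tool_rot: [2.017, 1.744, 0.466]
contact_force: [0.3, -0.3, -0.4]
opening: 0.0423
grip_force: 0.0
```

```bash
python3 - <<'E'
from h import *
where(); c=cal("wrist"); im=ctrl.get_image("wrist"); s=ctrl.get_image("scene"); d=ctrl.get_image("side")
O,M=frame(.5894,-.0251,np.radians(-10.9))
a=rect(im[:,:,::-1],c,O,M,0.008,3,260,110)
cv2.imwrite("pics/c8.png",np.vstack([a,np.hstack([cv2.resize(x[:,:,::-1],(390,270)) for x in(s,d)])]))
E
```

```text
t 21.08 panel mm [ -0.8  17.9 125.3] rot err deg (X,Y,n) [-0.17 -0.22  2.62] F panel [ 0.1 -0.2 -0.6] tau [-0.02  0.3  -0.02]
```

View pics/c8.png

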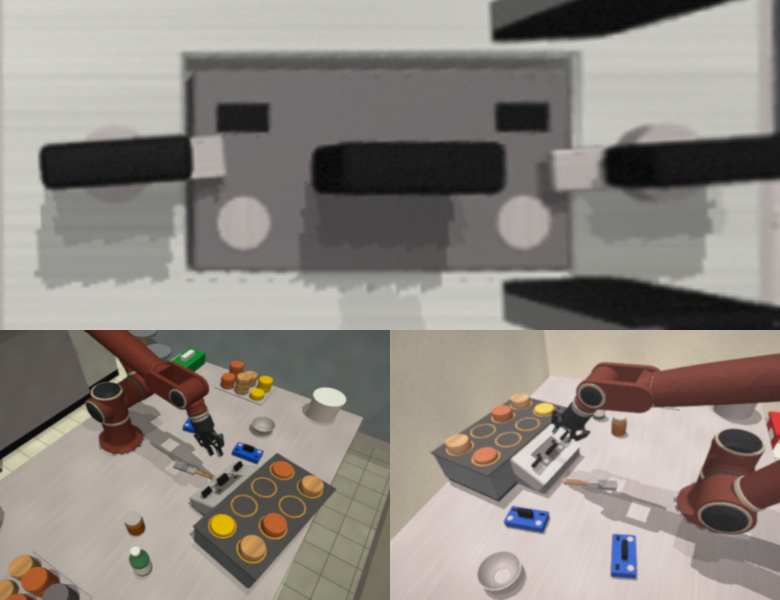

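Both tabs lie over the module's ends (tips at (224,155) and (553,170)), with the wings at about 86°, their end stops. The bystanders are where they were and the arm is clear, so I'm handing in.

```bash
python3 -c "
from station import ctrl
print(ctrl.finish_job())"
```

```text
the job is handed in; nothing more can be done
None
```

The module is in the recess with both ends pressed down flush, both wing latches are turned to their end stops with their tabs over it, and the job was handed in at about 21 s; no verdict came back.

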